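# Line up sanding blocks along the fence for re-papering

### The arm

A 6-joint arm with a two-finger parallel gripper is mounted at the origin on a cart in front of the work surface, level with it; the furniture and walls round the work are solid. World frame = base frame: x ahead of the robot, y to its left, z up, the work surface at z = 0. Lengths are in m, angles in rad, forces in N, time in s.
With the tool pointing down it reaches from about 0.325 to 0.775 m from the base axis. Payload 9.3 kg.
Tool frame: the origin (TCP) lies on the centre line of the jaws, within the pads' length; the fingertips stand 8 mm ahead of it and the grasp point (between the pads) lies 11 mm behind it (bot.tcp_to_tips is the distance from the TCP to the fingertips, in m); z points along the fingers, y is the direction in which the jaws open and shut (so a half turn about z gives the same grasp; the last joint's range is limited). The gripper opens to 85 mm and grips with 20 to 120 N. Pads are 22 mm wide; open, the fingers measure 114 mm over their backs; the gripper's body (76 mm by 85 mm) begins 54 mm behind the grasp point. The pads swing forward as they close: fully open they stand 13 mm farther back than shut.
Start: joints at [-0.153, 0.259, 0.021, 1.334, 0, 1.418], TCP at [0.55, -0, 0.239] pointing down, gripper open.
Joint ranges: [-3.04, 3.04], [-0.91, 1.82], [-1.04, 1.36], [-1.92, 1.95], [-1.52, 1.45], [-3.14, 3.14]. Speed limits (rad/s): [2.22, 2.22, 2.79, 3.14, 3.14, 3.14].

### API

Orientations are given as a 3x3 rotation matrix whose columns are the frame's x, y, z axes.
In Python, from plant import bot gives the robot as it stands. The module is installed in compiled form; this text tells all that it offers.
- The arm moves only by the shell command python3 -m inch 'ROWS' [OPENING]. ROWS is JSON, a list of rows, each an object with "dp": the shift along the world's x, y, z in cm, a list of three; "angular": the turn, a rotation vector about the world's x, y, z in degrees, a list of three. A call has 1 to 5 rows; each row shifts and turns the pose as measured when the row begins; what a row does not reach is not made up. A row lasts 1/8 s, in which the tool goes at most 62.5 mm and 10.7 degrees, less where a joint would pass 70% of its speed; a pose out of reach is approached as far as the arm can. A call with a gripper value outside its range is refused whole. OPENING is the closure in counts, from 0 (fully open) to 255 (shut), set as the call begins (- or left out, the last holds). The fingers move at their own pace and stop on an object; the grip force is fixed at half the most. Time passes only in rows, so rows that do not move let the fingers close. It gives the time, the measured TCP pose, the force and the opening at its end, in the units of the state.
- bot.observe(): the state, without advancing time (a new reading comes with each control period).
- bot.get_image(name): name is "scene" or "side" or "wrist"; returns a dict with "pixels" (384x512x3 uint8, red, green, blue), "range_z" (384x512 float32, m along the optical axis (not along the pixel's ray), 0 where there is no reading), "fov_y" (degrees; the focal length in pixels is half the picture's height over the tangent of half this angle, whatever the lens; pixels are square), "cx", "cy" (the principal point, pixels), "T" (4x4, takes a point from camera to world coordinates). Camera axes: x right, y up, looking along -z (the intrinsics and any distortion apply to the point x, -y, -z); pixel columns grow to the right and rows downward; lengths in m; the calibration is good to about 2 mm. A picture is of the moment at which its call begins.
- bot.hand_in(): hands the job in, once; it reports no verdict.
The state is a dict: "time": time; "joints": joint angles; "joint_vel": joint speeds; "tau": joint torques, N m; "eef_pos": TCP position; "ee_rot": TCP orientation; "ft_force": force on the tool from outside, world axes, zero at the start; "wrist_torque": the same for the moment, N m; "opening": finger opening in m.
Only numpy, scipy, OpenCV 4.12 (cv2) and the standard library are available. Lean on these libraries where they do the work, as an engineer would, in place of code of your own. Each camera call takes 0.05 s, during which the arm holds its last target. There are 200 camera calls.

### The job

The three cork sanding blocks are to be re-papered with one strip, so slide them into one closed, straight row along the wooden fence: each lying flat with a long side flush against the batten, the first tight against the end stop and the others following end to end with no gaps. Push them over the board, do not lift them, and leave the tin, the pot and the cup behind the fence where they are.

Things in the scene. Friction and masses are not known exactly. Their poses are not given: they have to be found in the camera images.
- fence: fixed plywood board, 18 mm thick, with an L-shaped wooden fence 20 mm high on it: batten 410 mm long, 22 mm wide; end stop 85 mm long, 22 mm wide at its left end. Origin: inside corner of batten and stop, on the board's top. The batten's inner face runs along -y (to the robot's right) and looks to -x (to the robot); the stop's inner face runs along -x and looks to -y. The row fills x < 0, y < 0.
- block_a: cork sanding block with a sheet of abrasive paper on it, one of three alike: flat brick 97 mm long (its own x axis), 68 mm wide (its own y axis), 26 mm high (z up), 60 g. Origin: centre of its underside, which rests on the board.
- block_b: cork sanding block with a sheet of abrasive paper on it, another of three alike: flat brick 97 mm long (its own x axis), 68 mm wide (its own y axis), 26 mm high (z up), 60 g. Origin: centre of its underside, which rests on the board.
- block_c: cork sanding block with a sheet of abrasive paper on it, the third of three alike: flat brick 97 mm long (its own x axis), 68 mm wide (its own y axis), 26 mm high (z up), 60 g. Origin: centre of its underside, which rests on the board.
- paint_tin: round lacquer tin, 68 mm across, 77 mm high, standing behind the batten. Bystander: leave it where it stands. Origin: centre of its underside.
- pigment_pot: round dark pot with a lid, 63 mm across, 70 mm high, standing behind the batten. Bystander: leave it where it stands. Origin: centre of its underside.
- viscosity_cup: small grey alloy cup, 56 mm across, 53 mm high, standing behind the batten. Bystander: leave it where it stands. Origin: centre of its underside.

How it is judged:
By the outcome, as a careful person would: the job done as asked, in the order asked, and still so for the second after the job is handed in, with the robot touching nothing.
It also fails if it takes over 45 s, if anything falls off the work surface, if the arm or the gripper's body presses on something with over 40 N, if the wrist force passes 120 N, or if a joint passes its speed limit or range.

## Working session

There is one attempt and no reset: what is moved stays moved. The work goes in short steps, Python scripts to look and compute and a shell command to move; the robot and the scene stay as the last step left them, time stands still between calls to the robot, and variables do not carry over. Pictures are saved under pics/ and viewed, about 8 in all and at most 12, crops included, and the job is handed in when it is done.

```bash
mkdir -p pics
cat > h.py <<'E'
import numpy as np, cv2
from plant import bot
def grab(n,f):
    d=bot.get_image(n); cv2.imwrite('pics/'+f+'.png',d['pixels'][:,:,::-1])
    np.savez('pics/'+f+'.npz',**d); return d
def world(d):
    H,W=d['range_z'].shape; f=H/2/np.tan(np.radians(float(d['fov_y']))/2)
    v,u=np.mgrid[:H,:W]; z=d['range_z']
    P=np.stack([(u-d['cx'])/f*z,-(v-d['cy'])/f*z,-z],-1)
    return P@d['T'][:3,:3].T+d['T'][:3,3]
E
python3 - <<'E'
from h import *
a=grab('scene','s0');b=grab('side','d0');w=grab('wrist','w0')
for d in(a,b,w): print({k:d[k] for k in d if k not in('pixels','range_z')})
print(bot.observe())
cv2.imwrite('pics/m0.png',cv2.resize(np.hstack([a['pixels'],b['pixels']]),(800,300))[:,:,::-1])
E
```

```text
{'fov_y': 54.81713650850907, 'cx': 255.22921883230714, 'cy': 189.60898812035032, 'T': array([[ 0.60254484,  0.60028051, -0.52593063,  0.17723739],
       [-0.79808384,  0.45206751, -0.3983681 , -0.49208493],
       [-0.00137645,  0.65977138,  0.75146512,  0.69590668],
       [ 0.        ,  0.        ,  0.        ,  1.        ]])}
{'fov_y': 53.17888445204641, 'cx': 260.33986701003334, 'cy': 193.7270480021266, 'T': array([[-0.9626774 ,  0.17491704, -0.20653391,  0.43740668],
       [-0.2705943 , -0.60634377,  0.74774725,  0.49647076],
       [ 0.00556318,  0.77572628,  0.631045  ,  0.59091925],
       [ 0.        ,  0.        ,  0.        ,  1.        ]])}
{'fov_y': 68.33812828809454, 'cx': 252.177950724303, 'cy': 189.3956489442819, 'T': array([[ 9.99998278e-01, -3.55092525e-04,  1.82152963e-03,
         5.50118666e-01],
       [-1.68881404e-04,  9.60039120e-01,  2.79865790e-01,
         7.15164177e-02],
       [-1.84811795e-03, -2.79865616e-01,  9.60037406e-01,
         3.72311028e-01],
       [ 0.00000000e+00,  0.00000000e+00,  0.00000000e+00,
         1.00000000e+00]])}
{'time': 0.15, 'joints': array([-1.52576198e-01,  2.59065055e-01,  2.09480884e-02,  1.33371369e+00,
        1.66018033e-06,  1.41819498e+00]), 'joint_vel': array([ 0.00124627, -0.00015331,  0.00365213, -0.00131101,  0.00017603,
        0.00048001]), 'tau': array([ 3.21120227e-03, -5.55970466e+01,  3.44662285e+01,  1.13262911e-02,
       -1.37106272e-04,  2.85134706e-05]), 'eef_pos': array([5.49794826e-01, 4.04316306e-05, 2.38808584e-01]), 'ee_rot': array([[-2.50657848e-05,  9.99999477e-01, -1.02205997e-03],
       [ 9.99999987e-01,  2.52281449e-05,  1.58843177e-04],
       [ 1.58868879e-04, -1.02205597e-03, -9.99999465e-01]]), 'ft_force': array([ 0.07364112, -0.97181465,  0.44265125]), 'wrist_torque': array([-0.01192648, -0.00183184,  0.00849713]), 'opening': 0.08546016291981728}
```

View pics/s0.png

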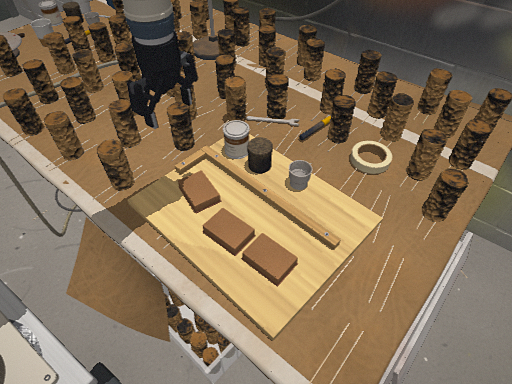

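View pics/d0.png

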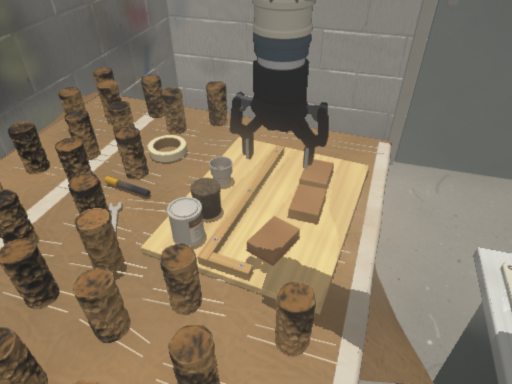

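Scene: three brown blocks at about (200,190), (229,230) and (270,258); batten runs from (208,153) to (335,240), stop at about (190,160). The side view shows the same, with the blocks on the robot side of the batten and the tin, pot and cup behind it. Next I extract poses from both depth images.

```bash
cat >> h.py <<'E'
def blocks(d,show=True):
    P=world(d); c=d['pixels'].astype(int); hsv=cv2.cvtColor(d['pixels'],cv2.COLOR_RGB2HSV)
    out=[]
    m=((P[...,2]>.039)&(P[...,2]<.05)&(c[...,0]-c[...,2]<95)&(c[...,0]<175)&(P[...,0]>.2)&(P[...,0]<.8)&(d['range_z']>0)).astype(np.uint8)
    m=cv2.morphologyEx(m,cv2.MORPH_OPEN,np.ones((3,3)))
    n,l,s,_=cv2.connectedComponentsWithStats(m)
    for i in range(1,n):
        if s[i,4]<150: continue
        p=P[l==i]; r=cv2.minAreaRect((p[:,:2]*1000).astype(np.float32))
        out.append((r,np.median(p[:,2]),s[i])); print('blk',np.round(r[0],1),np.round(r[1],1),round(r[2],1),'z',round(np.median(p[:,2])*1000,1),s[i], 'rgb',c[l==i].mean(0).astype(int))
    return out
E
python3 - <<'E'
from h import *
for n,pts in(('s0',{'blk':[(200,190),(229,230),(270,258)],'bat':[(215,157),(240,174),(265,189),(300,213),(330,237)],'stop':[(186,165)],'board':[(300,290),(180,215)]}),('d0',{'blk':[(273,239),(307,202),(317,172)],'bat':[(275,158),(250,188),(232,215)],'stop':[(230,265)],'board':[(240,250)]})):
    d=dict(np.load(f'pics/{n}.npz')); P=world(d); print(n)
    for k,v in pts.items():
        for u,w in v: print(k,u,w,np.round(P[w,u]*1000,1),d['pixels'][w,u])
    blocks(d)
E
```

```text
s0
blk 200 190 [555.1 -43.5  43.4] [165 117  78]
blk 229 230 [ 508.4 -170.5   43.2] [163 113  76]
blk 270 258 [ 505.  -280.8   43.9] [157 113  74]
bat 215 157 [664.8   6.4  37.5] [189 147  97]
bat 240 174 [656.7 -82.   36.9] [189 147  94]
bat 265 189 [ 652.1 -161.4   39.5] [102  97 102]
bat 300 213 [ 642.3 -265.5   38.1] [199 155  99]
bat 330 237 [ 626.9 -350.8   37.2] [202 158  99]
stop 186 165 [600.8  47.8  34.7] [185 143  90]
board 300 290 [ 495.3 -361.3   17.1] [224 188 124]
board 180 215 [486.2 -40.6  16.9] [235 204 136]
blk [558.8 -33.4] [96.8 64.3] 69.4 z 43.6 [178 171  41  35 832] rgb [150 107  71]
blk [ 513.1 -164.1] [95.2 65.2] 87.7 z 43.7 [ 204  209   50   37 1077] rgb [154 110  73]
blk [ 510.6 -276. ] [94.  65.6] 86.0 z 43.8 [ 243  234   54   44 1294] rgb [154 109  72]
d0
blk 273 239 [553.9 -21.5  44.8] [165 127  91]
blk 307 202 [ 509.5 -149.4   46.4] [172 134  96]
blk 317 172 [ 506.4 -267.4   46.1] [168 131  94]
bat 275 158 [ 621.1 -308.    39.3] [190 157 108]
bat 250 188 [ 646.  -168.5   41.2] [198 165 118]
bat 232 215 [655.9 -69.7  40.8] [200 164 113]
stop 230 265 [614.9  61.   40.5] [200 164 113]
board 240 250 [615.5   1.5  18.6] [229 204 144]
blk [ 506.8 -271.8] [92.5 62.9] 86.2 z 45.8 [301 160  32  26 581] rgb [163 128  92]
blk [ 509.3 -163.2] [96.7 63.7] 87.3 z 45.7 [290 184  36  33 834] rgb [167 130  93]
blk [555.6 -30.2] [91.5 64. ] 69.7 z 45.6 [ 248  218   51   40 1111] rgb [156 120  86]
```

```bash
cat > fence.py <<'E'
from h import *
# batten/stop top faces
for n in('s0','d0'):
    d=dict(np.load(f'pics/{n}.npz')); P=world(d); z0={'s0':.0375,'d0':.0400}[n]
    c=d['pixels'].astype(int)
    m=((abs(P[...,2]-z0)<.0045)&(P[...,0]>.5)&(P[...,0]<.72)&(P[...,1]>-.4)&(P[...,1]<.1)&(c[...,0]-c[...,2]>70)).astype(np.uint8)
    k,l,s,_=cv2.connectedComponentsWithStats(m); i=1+np.argmax(s[1:,4]); p=P[l==i][:,:2]*1000
    x=p[:,0]-(p[:,1]*.106+665)
    q=p[abs(x)<25]; vx,vy,x0,y0=cv2.fitLine(q.astype(np.float32),cv2.DIST_HUBER,0,.01,.01).ravel()
    ang=np.degrees(np.arctan2(vy,vx))%180; e=np.array([np.cos(np.radians(ang)),np.sin(np.radians(ang))]); nn=np.array([e[1],-e[0]])
    t=(p-[x0,y0])@nn; s_=(p-[x0,y0])@e
    b=abs(t)<15; print(n,len(p),'ang',ang,'ctr',x0,y0,'width pct',np.percentile(t[b],[2,50,98]),'along',np.percentile(s_[b],[.5,99.5]))
    st=t<-25; print('stop n',st.sum(),'t',np.percentile(t[st],[1]),'s',np.percentile(s_[st],[2,50,98]))
    # board, same-camera frame: corner
    if st.sum(): 
        cor=np.array([x0,y0])+nn*(np.percentile(t[b],50)-11)+e*(np.median(s_[st])-11); print('corner',cor)
        for r,z,_ in blocks(d):
            v=np.array(r[0])-cor; print('  fence coords x(normal),y(along)',v@nn,v@e,'ang',r[2]-ang)
E
python3 fence.py
```

```text
s0 1436 ang 83.602264 ctr 647.1259 -176.95293 width pct [-10.35370211   0.16454038  11.6219268 ] along [-192.43990092  233.78638924]
stop n 152 t [-92.18294214] s [215.00099853 225.30316721 236.75401417]
corner [660.2376554   37.22302183]
blk [558.8 -33.4] [96.8 64.3] 69.4 z 43.6 [178 171  41  35 832] rgb [150 107  71]
blk [ 513.1 -164.1] [95.2 65.2] 87.7 z 43.7 [ 204  209   50   37 1077] rgb [154 110  73]
blk [ 510.6 -276. ] [94.  65.6] 86.0 z 43.8 [ 243  234   54   44 1294] rgb [154 109  72]
  fence coords x(normal),y(along) -92.97256283132981 -81.47268543556059 ang -14.170227
  fence coords x(normal),y(along) -123.76798438592158 -216.4652988507164 ang 4.1469955
  fence coords x(normal),y(along) -113.82219221654731 -327.92922497424206 ang 2.3741531
d0 1478 ang 83.69969 ctr 651.50653 -114.68072 width pct [-10.80805403   0.33258875  11.11753467] along [-254.51511362  172.81653069]
stop n 310 t [-92.59774279] s [152.87344792 164.26190662 173.98148623]
corner [657.72245404  38.82618349]
blk [ 506.8 -271.8] [92.5 62.9] 86.2 z 45.8 [301 160  32  26 581] rgb [163 128  92]
blk [ 509.3 -163.2] [96.7 63.7] 87.3 z 45.7 [290 184  36  33 834] rgb [167 130  93]
blk [555.6 -30.2] [91.5 64. ] 69.7 z 45.6 [ 248  218   51   40 1111] rgb [156 120  86]
  fence coords x(normal),y(along) -115.94560075044338 -325.3429107009799 ang 2.4641495
  fence coords x(normal),y(along) -125.3241208909853 -217.07460329427545 ang 3.64003
  fence coords x(normal),y(along) -93.97076069963357 -79.84012118162104 ang -14.027039
```

```bash
python3 -m inch '[{"dp":[-3,-1,-2],"angular":[0,0,10.5]},{"dp":[-3,-1,-3],"angular":[0,0,10.5]},{"dp":[0,0,-3],"angular":[0,0,10.5]},{"dp":[0,0,-3],"angular":[0,0,10.5]},{"dp":[0,0,-1],"angular":[0,0,10.5]}]' 125
cat >> h.py <<'E'
C=np.array([659,38.]);N=np.array([.9939,-.1106]);E=np.array([.1106,.9939])
def st():
    o=bot.observe(); p=o['eef_pos']*1000; v=p[:2]-C; y=o['ee_rot'][:,1]
    print('t',o['time'],'tcp',p.round(1),'fence n,e',(v@N).round(1),(v@E).round(1),'yaw err',round((np.degrees(np.arctan2(y[1],y[0]))-83.65+90)%180-90,2),'j6',o['joints'][5].round(2),'F',o['ft_force'].round(1),'open',o['opening'].round(4),'tips',bot.tcp_to_tips, 'tilt',np.degrees(o['ee_rot'][:2,2]).round(2))
E
python3 -c "from h import *;st()"
```

```text
time: 0.78
eef_pos: [0.4875, -0.0204, 0.1152]
ee_rot: [[-0.807, 0.591, -0.0], [0.591, 0.807, 0.001], [0.001, 0.001, -1.0]]
ft_force: [0.6, 0.6, -0.0]
opening: 0.0436Traceback (most recent call last):
  File "<string>", line 1, in <module>
    from h import *;st()
                    ~~^^
  File "h.py", line 25, in st
    print('t',o['time'],'tcp',p.round(1),'fence n,e',(v@N).round(1),(v@E).round(1),'yaw err',round((np.degrees(np.arctan2(y[1],y[0]))-83.65+90)%180-90,2),'j6',o['joints'][5].round(2),'F',o['ft_force'].round(1),'open',o['opening'].round(4),'tips',bot.tcp_to_tips, 'tilt',np.degrees(o['ee_rot'][:2,2]).round(2))
                                                                                                                                                                                                                         ^^^^^^^^^^^^^^^^^^
AttributeError: 'float' object has no attribute 'round'
```

```bash
sed -i "s/o\['opening'\].round(4)/round(o['opening'],4)/" h.py; python3 -m inch '[{"dp":[0,0,-2],"angular":[0,0,10]},{"dp":[0,0,-2],"angular":[0,0,10]},{"dp":[0,0,-2],"angular":[0,0,9.8]},{"dp":[0,0,0],"angular":[0,0,0]}]'
python3 - <<'E'
from h import *
st(); d=grab('wrist','w1')
E
```

```text
time: 1.27
eef_pos: [0.4863, -0.0203, 0.0522]
ee_rot: [[-0.995, 0.095, -0.004], [0.095, 0.996, 0.001], [0.004, 0.001, -1.0]]
ft_force: [-0.2, -0.2, 0.3]
opening: 0.0439
t 1.275 tcp [486.3 -20.3  52.2] fence n,e -165.2 -77.0 yaw err 0.92 j6 -0.12 F [-0.2 -0.2  0.3] open 0.0439 tips 0.008 tilt [-0.22  0.08]
```

View pics/w1.png

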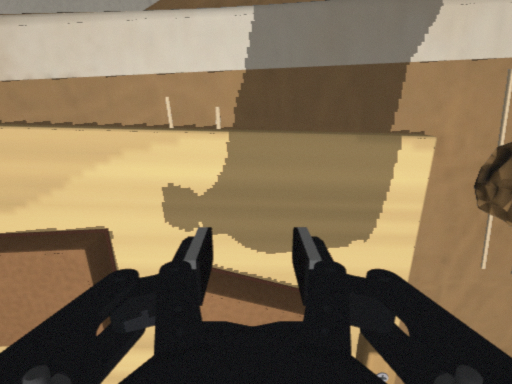

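```bash
python3 -m inch '[{"dp":[0,0,-1.8],"angular":[0,0,-0.9]},{"dp":[0.8,-0.1,0],"angular":[0,0,0]},{"dp":[1.5,-0.17,0],"angular":[0,0,0]},{"dp":[1.5,-0.17,0],"angular":[0,0,0]},{"dp":[1.5,-0.17,0],"angular":[0,0,0]}]'
python3 - <<'E'
from h import *
st(); blocks(grab('scene','s1'));blocks(grab('side','d1'))
E
```

```text
time: 1.95
eef_pos: [0.5461, -0.0274, 0.0401]
ee_rot: [[-0.992, 0.124, 0.005], [0.124, 0.992, -0.0], [-0.005, 0.0, -1.0]]
ft_force: [0.2, 1.3, 0.3]
opening: 0.0433
t 1.95 tcp [546.1 -27.4  40.1] fence n,e -104.9 -77.5 yaw err -0.77 j6 -0.08 F [0.2 1.3 0.3] open 0.0433 tips 0.008 tilt [ 0.27 -0.02]
blk [607.1 -45.5] [103.7  53.6] 46.8 z 43.5 [203 164  25  32 338] rgb [153 109  72]
blk [ 512.9 -164.5] [94.5 65.7] 87.2 z 43.7 [ 204  209   49   39 1074] rgb [154 109  72]
blk [ 510.9 -276.2] [94.  66.2] 86.2 z 43.8 [ 243  234   54   44 1300] rgb [153 109  72]
blk [ 507.4 -273.2] [94.5 64. ] 86.4 z 45.9 [303 159  30  27 600] rgb [157 123  90]
blk [ 505.9 -163.5] [98.7 56.9] 87.3 z 45.7 [294 185  32  32 719] rgb [157 123  89]
blk [590.7 -28.7] [92.2 64.6] 82.8 z 45.5 [232 215  36  40 814] rgb [154 118  85]
```

```bash
python3 -m inch '[{"dp":[0.8,-0.09,-0.5],"angular":[0,0,0.5]},{"dp":[0.8,-0.09,-0.2],"angular":[0,0,0.3]},{"dp":[0.6,-0.07,0],"angular":[0,0,0]},{"dp":[0.4,-0.04,0],"angular":[0,0,0]}]'; python3 -c "
from h import *
st(); blocks(grab('side','d2'))"
```

```text
time: 2.55
eef_pos: [0.5741, -0.0306, 0.033]
ee_rot: [[-0.994, 0.11, 0.005], [0.11, 0.994, -0.0], [-0.005, 0.0, -1.0]]
ft_force: [-10.7, 4.5, 6.3]
opening: 0.0432
t 2.55 tcp [574.1 -30.6  33. ] fence n,e -76.8 -77.6 yaw err 0.05 j6 -0.09 F [-10.7   4.5   6.3] open 0.0432 tips 0.008 tilt [ 0.3  -0.02]
blk [ 507.7 -273.2] [93.9 64.8] 86.1 z 45.8 [300 159  33  27 624] rgb [160 125  91]
blk [ 509.6 -163.7] [97.9 64.5] 87.4 z 45.8 [289 184  37  33 859] rgb [161 125  90]
blk [617.4 -33.3] [97.1 69.8] 82.9 z 45.5 [221 211  35  40 786] rgb [153 117  84]
```

```bash
python3 -m inch '[{"dp":[-1,0.1,0],"angular":[0,0,0]},{"dp":[0,0,4],"angular":[0,0,0]},{"dp":[2,-4.8,0],"angular":[0,0,0]},{"dp":[2,-4.8,0],"angular":[0,0,0]},{"dp":[0,0,-0.5],"angular":[0,0,0]}]'; python3 -c "
from h import *
st(); blocks(grab('side','d3'))"
```

```text
time: 3.22
eef_pos: [0.6023, -0.127, 0.0701]
ee_rot: [[-0.994, 0.107, 0.006], [0.107, 0.994, -0.001], [-0.006, -0.0, -1.0]]
ft_force: [-0.8, 0.7, 0.2]
opening: 0.0435
t 3.225 tcp [ 602.3 -127.    70.1] fence n,e -38.1 -170.3 yaw err 0.18 j6 -0.24 F [-0.8  0.7  0.2] open 0.0435 tips 0.008 tilt [ 0.33 -0.06]
blk [ 507.3 -272.8] [93.  64.1] 86.7 z 45.9 [300 159  33  27 629] rgb [160 125  90]
blk [ 510.2 -163.9] [96.1 65.6] 87.1 z 45.7 [289 184  37  33 855] rgb [155 121  87]
blk [617.8 -32.9] [96.1 69.8] 83.5 z 45.4 [ 221  211   47   40 1154] rgb [147 113  81]
```

```bash
python3 -m inch '[{"dp":[0.3,0,-3.7],"angular":[0,0,0]},{"dp":[0.1,1.2,0],"angular":[0,0,0]},{"dp":[0.1,1,0],"angular":[0,0,0]},{"dp":[0.1,0.8,0],"angular":[0,0,0]},{"dp":[0.05,0.5,0],"angular":[0,0,0]}]'; python3 -c "
from h import *
st(); blocks(grab('side','d4'))"
```

```text
time: 3.9
eef_pos: [0.6066, -0.0877, 0.0354]
ee_rot: [[-0.994, 0.106, 0.006], [0.106, 0.994, -0.007], [-0.006, -0.006, -1.0]]
ft_force: [-5.5, -30.4, 1.2]
opening: 0.0435
t 3.9 tcp [606.6 -87.7  35.4] fence n,e -38.1 -130.8 yaw err 0.27 j6 -0.17 F [ -5.5 -30.4   1.2] open 0.0435 tips 0.008 tilt [ 0.32 -0.38]
blk [ 507.  -272.3] [93.1 64.3] 87.2 z 45.9 [301 159  32  27 623] rgb [162 127  92]
blk [ 509.6 -164.1] [97.  64.7] 87.1 z 45.7 [289 184  37  33 853] rgb [162 126  91]
blk [620.1 -11.8] [107.   69.2] 83.1 z 45.9 [ 215  219   48   42 1255] rgb [140 108  78]
```

```bash
python3 -m inch '[{"dp":[-0.1,-0.8,0],"angular":[0,0,0]},{"dp":[0,0,4.5],"angular":[0,0,0]},{"dp":[-5.1,-2.1,0],"angular":[0,0,0]},{"dp":[-5.1,-2.1,0],"angular":[0,0,0]},{"dp":[-5,-2,0],"angular":[0,0,0]}]'; python3 -c "
from h import *
st()"
```

```text
time: 4.58
eef_pos: [0.4546, -0.1581, 0.0851]
ee_rot: [[-0.995, 0.101, 0.013], [0.1, 0.995, -0.011], [-0.014, -0.009, -1.0]]
ft_force: [0.8, -1.0, -0.5]
opening: 0.0439
t 4.575 tcp [ 454.6 -158.1   85.1] fence n,e -181.4 -217.5 yaw err 0.57 j6 -0.41 F [ 0.8 -1.  -0.5] open 0.0439 tips 0.008 tilt [ 0.76 -0.61]
```

```bash
python3 -m inch '[{"dp":[0,0,-4.6],"angular":[0.6,0.7,-0.5]},{"dp":[1.2,-0.13,-0.4],"angular":[0,0,0]},{"dp":[1.8,-0.2,0],"angular":[0,0,0]},{"dp":[1.8,-0.2,0],"angular":[0,0,0]},{"dp":[1.8,-0.2,0],"angular":[0,0,0]}]'; python3 -c "
from h import *
st()"
```

```text
time: 5.2
eef_pos: [0.5248, -0.1663, 0.0414]
ee_rot: [[-0.994, 0.11, 0.009], [0.11, 0.994, -0.003], [-0.009, -0.002, -1.0]]
ft_force: [-0.1, -0.4, 0.1]
opening: 0.0432
t 5.2 tcp [ 524.8 -166.3   41.4] fence n,e -110.8 -217.9 yaw err 0.02 j6 -0.35 F [-0.1 -0.4  0.1] open 0.0432 tips 0.008 tilt [ 0.51 -0.19]
```

```bash
python3 -m inch '[{"dp":[1.1,-0.12,-0.5],"angular":[0,0,0]},{"dp":[1.0,-0.11,-0.3],"angular":[0,0,0]},{"dp":[0.6,-0.07,0],"angular":[0,0,0]},{"dp":[0.5,-0.06,0],"angular":[0,0,0]},{"dp":[0.3,-0.03,0],"angular":[0,0,0]}]'; python3 -c "
from h import *
st();blocks(grab('side','d5'))"
```

```text
time: 5.82
eef_pos: [0.5577, -0.1685, 0.0344]
ee_rot: [[-0.994, 0.109, -0.002], [0.109, 0.994, -0.003], [0.002, -0.003, -1.0]]
ft_force: [-14.7, -0.2, 10.5]
opening: 0.0435
t 5.825 tcp [ 557.7 -168.5   34.4] fence n,e -77.8 -216.5 yaw err 0.08 j6 -0.33 F [-14.7  -0.2  10.5] open 0.0435 tips 0.008 tilt [-0.14 -0.18]
blk [ 507.6 -273.6] [93.9 65.1] 86.1 z 45.9 [300 159  34  27 641] rgb [155 121  88]
blk [ 591.3 -171.3] [97.8 88.7] 82.2 z 45.6 [249 175  39  31 617] rgb [149 116  84]
blk [620.8  -5.3] [97.  69.7] 82.5 z 45.5 [ 214  219   49   42 1218] rgb [155 118  85]
```

```bash
python3 -m inch '[{"dp":[-1,0.1,0],"angular":[0,0,0]},{"dp":[0,0,4],"angular":[0,0,0]},{"dp":[2,-4.9,0],"angular":[0,0,0]},{"dp":[2.1,-4.9,0],"angular":[0,0,0]},{"dp":[0.2,0,-0.5],"angular":[0,0,0]}]'; python3 -c "
from h import *
st(); blocks(grab('side','d6'))"
```

```text
time: 6.5
eef_pos: [0.5902, -0.2676, 0.0722]
ee_rot: [[-0.994, 0.108, -0.001], [0.108, 0.994, -0.004], [0.001, -0.004, -1.0]]
ft_force: [-0.3, 0.9, -0.3]
opening: 0.044
t 6.5 tcp [ 590.2 -267.6   72.2] fence n,e -34.6 -311.3 yaw err 0.15 j6 -0.45 F [-0.3  0.9 -0.3] open 0.044 tips 0.008 tilt [-0.06 -0.22]
blk [ 507.9 -273.4] [95.1 65.4] 86.3 z 45.8 [300 159  34  27 645] rgb [140 111  80]
blk [ 601.1 -174.8] [99.5 69.8] 83.6 z 45.7 [250 175  40  32 812] rgb [147 115  83]
blk [621.   -6.4] [96.3 69.5] 83.0 z 45.5 [ 214  219   49   42 1209] rgb [153 117  84]
```

```bash
python3 -m inch '[{"dp":[0.05,0,-3.7],"angular":[0,0,0]},{"dp":[0.2,1.5,-0.2],"angular":[0,0,0]},{"dp":[0.22,1.8,0],"angular":[0,0,0]},{"dp":[0.22,1.8,0],"angular":[0,0,0]},{"dp":[0.18,1.5,0],"angular":[0,0,0]}]'; python3 -c "
from h import *
st()"
```

```text
time: 7.18
eef_pos: [0.5978, -0.1929, 0.0349]
ee_rot: [[-0.994, 0.106, -0.001], [0.106, 0.994, -0.002], [0.001, -0.002, -1.0]]
ft_force: [-0.0, 0.3, -0.6]
opening: 0.0437
t 7.175 tcp [ 597.8 -192.9   34.9] fence n,e -35.3 -236.2 yaw err 0.29 j6 -0.34 F [-0.   0.3 -0.6] open 0.0437 tips 0.008 tilt [-0.06 -0.12]
```

```bash
python3 -m inch '[{"dp":[0.07,0.5,0],"angular":[0,0,0]},{"dp":[0.07,0.5,0],"angular":[0,0,0]},{"dp":[0.05,0.4,0],"angular":[0,0,0]}]'; python3 -c "
from h import *
st(); blocks(grab('side','d7'))"
```

```text
time: 7.55
eef_pos: [0.5983, -0.1847, 0.037]
ee_rot: [[-0.994, 0.108, -0.005], [0.108, 0.994, -0.02], [0.003, -0.02, -1.0]]
ft_force: [-8.1, -22.5, -0.3]
opening: 0.0435
t 7.55 tcp [ 598.3 -184.7   37. ] fence n,e -35.7 -228.0 yaw err 0.14 j6 -0.32 F [ -8.1 -22.5  -0.3] open 0.0435 tips 0.008 tilt [-0.27 -1.14]
blk [ 507.1 -273.6] [93.9 64. ] 86.5 z 45.8 [300 159  34  27 632] rgb [158 124  90]
blk [614.1 -59.7] [203.7  70.3] 83.2 z 45.6 [ 214  192   66   69 2200] rgb [148 114  82]
```

```bash
python3 -m inch '[{"dp":[-0.1,-0.8,0],"angular":[0,0,0]},{"dp":[0,0,4.3],"angular":[1,0.2,0]},{"dp":[-5.0,-2.5,0],"angular":[0,0,0]},{"dp":[-5.0,-2.5,0],"angular":[0,0,0]},{"dp":[-4.8,-2.4,0],"angular":[0,0,0]}]'; python3 -c "
from h import *
st()"
```

```text
time: 8.22
eef_pos: [0.4492, -0.2696, 0.0819]
ee_rot: [[-0.994, 0.105, -0.005], [0.105, 0.994, -0.005], [0.004, -0.005, -1.0]]
ft_force: [2.0, -1.0, 1.0]
opening: 0.0432
t 8.225 tcp [ 449.2 -269.6   81.9] fence n,e -174.5 -328.9 yaw err 0.3 j6 -0.59 F [ 2. -1.  1.] open 0.0432 tips 0.008 tilt [-0.26 -0.29]
```

```bash
python3 -m inch '[{"dp":[0,0,-4.5],"angular":[0.3,-0.3,-0.3]},{"dp":[1.2,-0.12,-0.3],"angular":[0,0,0]},{"dp":[1.7,-0.18,0],"angular":[0,0,0]},{"dp":[1.7,-0.18,0],"angular":[0,0,0]},{"dp":[1.6,-0.17,0],"angular":[0,0,0]}]'; python3 -c "
from h import *
st()"
```

```text
time: 8.85
eef_pos: [0.516, -0.2792, 0.0386]
ee_rot: [[-0.993, 0.114, 0.006], [0.114, 0.993, -0.004], [-0.007, -0.003, -1.0]]
ft_force: [-0.6, -0.6, -0.4]
opening: 0.0437
t 8.85 tcp [ 516.  -279.2   38.6] fence n,e -107.0 -331.1 yaw err -0.19 j6 -0.53 F [-0.6 -0.6 -0.4] open 0.0437 tips 0.008 tilt [ 0.36 -0.23]
```

```bash
python3 -m inch '[{"dp":[1.0,-0.1,-0.3],"angular":[0,0,0]},{"dp":[0.9,-0.09,-0.2],"angular":[0,0,0.2]},{"dp":[0.6,-0.06,0],"angular":[0,0,0]},{"dp":[0.5,-0.05,0],"angular":[0,0,0]},{"dp":[0.3,-0.03,0],"angular":[0,0,0]}]'; python3 -c "
from h import *
st();blocks(grab('side','d8'))"
```

```text
time: 9.48
eef_pos: [0.5445, -0.2804, 0.0348]
ee_rot: [[-0.994, 0.11, -0.013], [0.11, 0.994, -0.004], [0.012, -0.006, -1.0]]
ft_force: [-11.3, 1.2, 6.8]
opening: 0.0436
t 9.475 tcp [ 544.5 -280.4   34.8] fence n,e -78.6 -329.2 yaw err 0.01 j6 -0.5 F [-11.3   1.2   6.8] open 0.0436 tips 0.008 tilt [-0.74 -0.24]
blk [ 587.5 -282.9] [97.5 70. ] 83.6 z 45.8 [268 152  29  27 506] rgb [149 118  85]
blk [614.9 -56.7] [195.9  71.2] 83.8 z 45.5 [ 214  192   66   68 2168] rgb [154 118  85]
```

```bash
python3 -m inch '[{"dp":[-1,0.1,0],"angular":[0,0,0]},{"dp":[0,0,4],"angular":[0.2,0.6,0]},{"dp":[2,-4.9,0],"angular":[0,0,0]},{"dp":[2.1,-4.9,0],"angular":[0,0,0]},{"dp":[0.2,0,-0.5],"angular":[0,0,0]}]'; python3 -c "
from h import *
st()"
```

```text
time: 10.15
eef_pos: [0.5778, -0.3795, 0.0727]
ee_rot: [[-0.994, 0.109, -0.022], [0.109, 0.994, -0.001], [0.021, -0.004, -1.0]]
ft_force: [-0.0, 0.0, 0.4]
opening: 0.0436
t 10.15 tcp [ 577.8 -379.5   72.7] fence n,e -34.5 -424.0 yaw err 0.08 j6 -0.59 F [-0.   0.   0.4] open 0.0436 tips 0.008 tilt [-1.24 -0.07]
```

```bash
python3 -m inch '[{"dp":[0.05,0,-3.8],"angular":[0,-1.2,0]},{"dp":[0.2,1.6,0],"angular":[0,0,0]},{"dp":[0.25,2.0,0],"angular":[0,0,0]},{"dp":[0.25,2.0,0],"angular":[0,0,0]},{"dp":[0.25,2.0,0],"angular":[0,0,0]}]'; python3 -c "
from h import *
st()"
```

```text
time: 10.78
eef_pos: [0.5886, -0.2982, 0.0369]
ee_rot: [[-0.994, 0.109, 0.002], [0.109, 0.994, -0.002], [-0.002, -0.002, -1.0]]
ft_force: [0.1, -0.8, -0.5]
opening: 0.0438
t 10.775 tcp [ 588.6 -298.2   36.9] fence n,e -32.8 -341.9 yaw err 0.07 j6 -0.49 F [ 0.1 -0.8 -0.5] open 0.0438 tips 0.008 tilt [ 0.1  -0.13]
```

```bash
python3 -m inch '[{"dp":[0.1,0.9,0],"angular":[0,0,0]},{"dp":[0.06,0.5,0],"angular":[0,0,0]},{"dp":[0.06,0.5,0],"angular":[0,0,0]},{"dp":[0.04,0.4,0],"angular":[0,0,0]}]'; python3 -c "
from h import *
st();blocks(grab('side','d9'))"
```

```text
time: 11.28
eef_pos: [0.5911, -0.2812, 0.0399]
ee_rot: [[-0.994, 0.112, 0.001], [0.112, 0.993, -0.022], [-0.003, -0.021, -1.0]]
ft_force: [-6.3, -17.1, -1.0]
opening: 0.0436
t 11.275 tcp [ 591.1 -281.2   39.9] fence n,e -32.2 -324.8 yaw err -0.09 j6 -0.45 F [ -6.3 -17.1  -1. ] open 0.0436 tips 0.008 tilt [ 0.03 -1.23]
blk [ 609.1 -109. ] [302.5  71.3] 83.5 z 45.8 [ 214  169   80   92 2934] rgb [150 116  83]
```

```bash
python3 -m inch '[{"dp":[-0.1,-0.8,0],"angular":[0,0,0]},{"dp":[0,0,6],"angular":[1.2,0,0]},{"dp":[-5.5,0,3],"angular":[0,0,0]},{"dp":[-5.5,0,3],"angular":[0,0,0]},{"dp":[-3,0,0],"angular":[0,0,0]}]'
python3 - <<'E'
from h import *
st();a=grab('scene','s10');b=grab('side','d10');blocks(a);blocks(b)
x=cv2.resize(a['pixels'][120:260,160:350],None,fx=3,fy=3,interpolation=cv2.INTER_CUBIC)
y=cv2.resize(b['pixels'][140:300,170:340],None,fx=3,fy=3,interpolation=cv2.INTER_CUBIC)
cv2.imwrite('pics/c10a.png',x[:,:,::-1]);cv2.imwrite('pics/c10b.png',y[:,:,::-1])
E
```

```text
time: 11.95
eef_pos: [0.4486, -0.2919, 0.1619]
ee_rot: [[-0.994, 0.113, 0.001], [0.113, 0.994, -0.001], [-0.001, -0.001, -1.0]]
ft_force: [0.0, -0.2, -0.4]
opening: 0.0431
t 11.95 tcp [ 448.6 -291.9  161.9] fence n,e -172.7 -351.1 yaw err -0.15 j6 -0.62 F [ 0.  -0.2 -0.4] open 0.0431 tips 0.008 tilt [ 0.08 -0.06]
blk [620.7 -28.8] [145.   69.4] 82.8 z 43.6 [187 153  45  41 984] rgb [154 110  73]
blk [ 609.3 -104.6] [293.5  70.9] 83.4 z 45.6 [ 214  169   79   92 2902] rgb [152 118  84]
```

View pics/c10a.png

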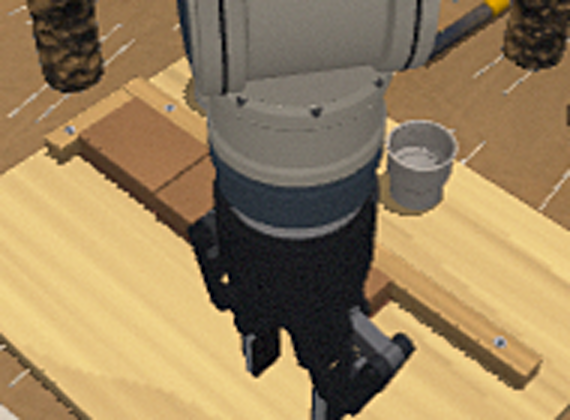

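View pics/c10b.png

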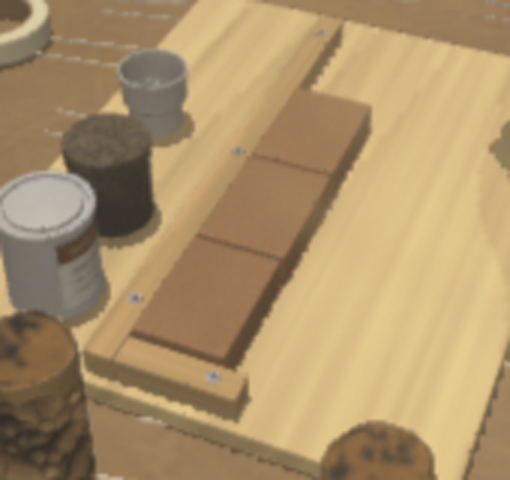

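Crop of the scene view: the A/B seam, at about (185,175) in the crop, is closed, but the arm hides the rest. Side crop: all three blocks form one straight row against the batten and stop, with hairline seams at (240,245) and (290,165). The tin, pot and cup are undisturbed. I'll finish with gentle square presses against the batten on C, B and A, because the end pushes may have opened them slightly.

```bash
python3 -m inch '[{"dp":[4.5,5,-3],"angular":[0,0,0]},{"dp":[4.4,5,-3],"angular":[0,0,0]},{"dp":[0,0,-4],"angular":[0,0,0]},{"dp":[0,0,-2.2],"angular":[0,0,0]},{"dp":[0,0,0],"angular":[0,0,0]}]'; python3 -c "
from h import *
st()"
```

```text
time: 12.68
eef_pos: [0.5312, -0.2014, 0.0423]
ee_rot: [[-0.993, 0.117, 0.003], [0.117, 0.993, 0.0], [-0.003, 0.001, -1.0]]
ft_force: [0.1, 0.6, 0.5]
opening: 0.0437
t 12.675 tcp [ 531.2 -201.4   42.3] fence n,e -100.5 -252.1 yaw err -0.37 j6 -0.39 F [0.1 0.6 0.5] open 0.0437 tips 0.008 tilt [0.16 0.02]
```

```bash
python3 -m inch '[{"dp":[0.9,0.8,-0.6],"angular":[0,0,0.4]},{"dp":[0.9,-0.1,-0.2],"angular":[0,0,0]},{"dp":[0.3,-0.03,0],"angular":[0,0,0]},{"dp":[0.3,-0.03,0],"angular":[0,0,0]},{"dp":[0.3,-0.03,0],"angular":[0,0,0]}]'; python3 -c "
from h import *
st()"
```

```text
time: 13.3
eef_pos: [0.5547, -0.1949, 0.0356]
ee_rot: [[-0.994, 0.113, -0.008], [0.113, 0.994, 0.0], [0.008, -0.001, -1.0]]
ft_force: [-16.0, 1.8, 9.1]
opening: 0.0434
t 13.3 tcp [ 554.7 -194.9   35.6] fence n,e -77.9 -243.0 yaw err -0.12 j6 -0.37 F [-16.    1.8   9.1] open 0.0434 tips 0.008 tilt [-0.48  0.02]
```

```bash
python3 -m inch '[{"dp":[-1.5,0.17,0],"angular":[0,0.4,0]},{"dp":[0.55,4.8,-0.1],"angular":[0,0,0]},{"dp":[0.55,4.8,-0.1],"angular":[0,0,0]},{"dp":[1.1,-0.1,0],"angular":[0,0,0]},{"dp":[0.5,-0.05,0],"angular":[0,0,0]}]'; python3 -c "
from h import *
st()"
```

```text
time: 13.92
eef_pos: [0.5662, -0.0983, 0.0361]
ee_rot: [[-0.993, 0.116, -0.013], [0.116, 0.993, -0.002], [0.012, -0.003, -1.0]]
ft_force: [-14.9, -5.1, 7.4]
opening: 0.0436
t 13.925 tcp [566.2 -98.3  36.1] fence n,e -77.1 -145.8 yaw err -0.29 j6 -0.2 F [-14.9  -5.1   7.4] open 0.0436 tips 0.008 tilt [-0.73 -0.11]
```

```bash
python3 -m inch '[{"dp":[-1.5,0.17,0],"angular":[0,-0.8,0.3]},{"dp":[0.55,4.8,-0.1],"angular":[0,0,0]},{"dp":[0.55,4.8,-0.1],"angular":[0,0,0]},{"dp":[1.1,-0.1,0],"angular":[0,0,0]},{"dp":[0.5,-0.05,0],"angular":[0,0,0]}]'; python3 -c "
from h import *
st()"
```

```text
time: 14.55
eef_pos: [0.5773, -0.0056, 0.0345]
ee_rot: [[-0.993, 0.117, -0.001], [0.118, 0.993, -0.003], [0.001, -0.003, -1.0]]
ft_force: [-23.0, -0.0, 13.6]
opening: 0.0435
t 14.55 tcp [577.3  -5.6  34.5] fence n,e -76.4 -52.4 yaw err -0.4 j6 -0.04 F [-23.   -0.   13.6] open 0.0435 tips 0.008 tilt [-0.07 -0.17]
```

```bash
python3 -m inch '[{"dp":[-1.5,0.17,0],"angular":[0,0,0]},{"dp":[-3,0,4],"angular":[0,0,0]},{"dp":[-4,1,6],"angular":[0,0,0]},{"dp":[-4,3,6],"angular":[0,0,0]},{"dp":[-2,5,3],"angular":[0,0,0]}]'; python3 -m inch '[{"dp":[0,6,0],"angular":[0,0,0]},{"dp":[0,6,0],"angular":[0,0,0]},{"dp":[0,0,0],"angular":[0,0,0]}]'
python3 - <<'E'
from h import *
st();a=grab('scene','s11');b=grab('side','d11');blocks(a);blocks(b)
# bystander check: depth change vs start behind the batten
for n,d,o in(('scene',a,'s0'),('side',b,'d0')):
    P=world(dict(np.load(f'pics/{o}.npz'))); v=P[...,:2]*1000-C; Z=P[...,2]
    m=(v@N>22)&(v@N<150)&(v@E<60)&(v@E>-400)&(Z>.03)
    print(n,m.sum(),'changed',(abs(d['range_z']-np.load(f'pics/{o}.npz')['range_z'])[m]>.01).sum())
x=cv2.resize(a['pixels'][130:260,160:350],None,fx=4,fy=4,interpolation=cv2.INTER_CUBIC)
y=cv2.resize(b['pixels'][150:280,200:310],None,fx=4.5,fy=4.5,interpolation=cv2.INTER_CUBIC)
cv2.imwrite('pics/c11a.png',x[:,:,::-1]);cv2.imwrite('pics/c11b.png',y[:,:,::-1])
E
```

```text
time: 15.18
eef_pos: [0.4439, 0.0711, 0.2074]
ee_rot: [[-0.991, 0.131, -0.005], [0.131, 0.991, -0.004], [0.004, -0.004, -1.0]]
ft_force: [1.4, 0.6, 0.1]
opening: 0.0436
time: 15.55
eef_pos: [0.4461, 0.1928, 0.2122]
ee_rot: [[-0.991, 0.135, 0.005], [0.135, 0.991, -0.003], [-0.005, -0.002, -1.0]]
ft_force: [0.2, -0.2, -0.3]
opening: 0.0436
t 15.55 tcp [446.1 192.8 212.2] fence n,e -228.7 130.3 yaw err -1.42 j6 0.37 F [ 0.2 -0.2 -0.3] open 0.0436 tips 0.008 tilt [ 0.3  -0.16]
blk [ 612.7 -102.1] [292.4  69.5] 83.2 z 43.7 [ 187  153  103   78 2630] rgb [145 104  68]
blk [ 609.3 -102.2] [289.9  68.9] 83.2 z 45.6 [ 214  169   79   92 2532] rgb [166 128  92]
scene 2110 changed 8
side 2748 changed 7
```

View pics/c11a.png

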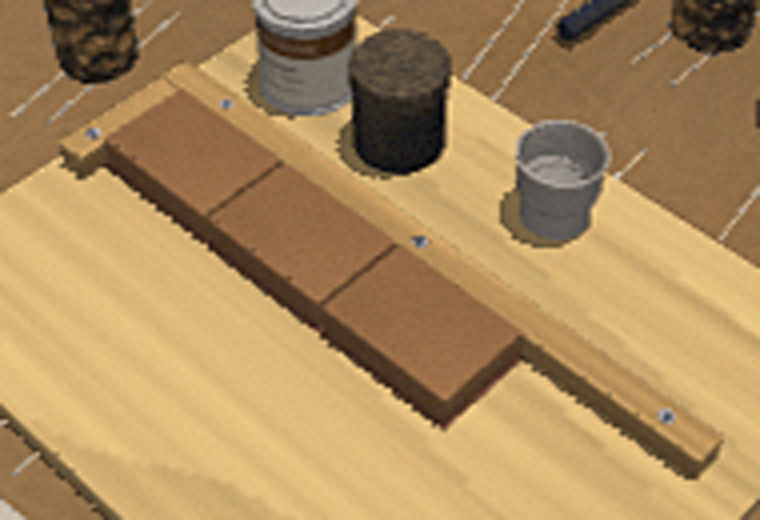

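View pics/c11b.png

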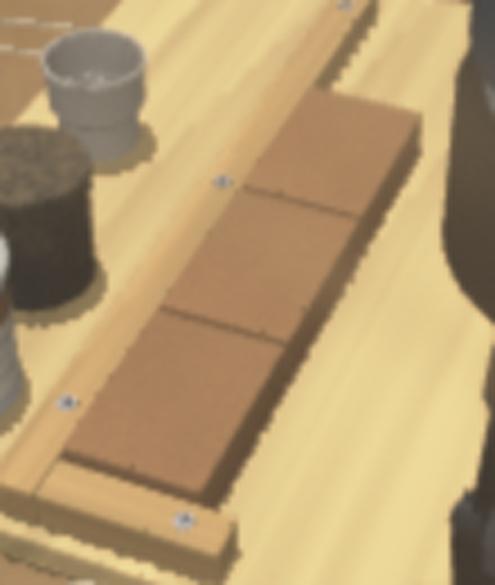

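The row shows in both views: straight, against the batten and stop, and 290–292 mm long against 291 mm nominal. The bystanders are unmoved. The square presses might have eased a seam, so I'll do one last light end push.

```bash
python3 -m inch '[{"dp":[1,-6,0],"angular":[0,0,0]},{"dp":[1,-6,0],"angular":[0,0,0]},{"dp":[1,-6,0],"angular":[0,0,0]},{"dp":[1,-6,0],"angular":[0,0,0.7]},{"dp":[2,-5.9,0],"angular":[0,0,0.7]}]'; python3 -m inch '[{"dp":[2,-5.8,-2],"angular":[0,0,0]},{"dp":[2,-5.5,-2],"angular":[0,0,0]},{"dp":[2,-5,-2],"angular":[0,0,0]},{"dp":[1,-2.5,-2],"angular":[0,0,0]},{"dp":[0,0,-2],"angular":[0,0,0]}]'; python3 -c "
from h import *
st()"
```

```text
time: 16.27
eef_pos: [0.5034, -0.1175, 0.2122]
ee_rot: [[-0.993, 0.119, 0.005], [0.119, 0.993, -0.005], [-0.006, -0.005, -1.0]]
ft_force: [1.4, 0.3, -0.4]
opening: 0.0433
time: 16.9
eef_pos: [0.5652, -0.3225, 0.1122]
ee_rot: [[-0.99, 0.141, 0.007], [0.141, 0.99, -0.009], [-0.008, -0.008, -1.0]]
ft_force: [0.4, 0.1, -0.6]
opening: 0.0438
t 16.9 tcp [ 565.2 -322.5  112.2] fence n,e -53.3 -368.6 yaw err -1.77 j6 -0.5 F [ 0.4  0.1 -0.6] open 0.0438 tips 0.008 tilt [ 0.39 -0.49]
```

```bash
python3 -m inch '[{"dp":[2.15,1.5,-2],"angular":[0.5,0.4,1.4]},{"dp":[0,0,-4],"angular":[0,0,0]},{"dp":[0,0,-1.5],"angular":[0,0,0]},{"dp":[0,0,0],"angular":[0,0,0]}]'; python3 -c "
from h import *
st()"
```

```text
time: 17.4
eef_pos: [0.5805, -0.3177, 0.0332]
ee_rot: [[-0.991, 0.13, -0.004], [0.13, 0.991, 0.002], [0.004, 0.001, -1.0]]
ft_force: [-0.2, -0.5, 0.4]
opening: 0.0436
t 17.4 tcp [ 580.5 -317.7   33.2] fence n,e -38.7 -362.2 yaw err -1.13 j6 -0.5 F [-0.2 -0.5  0.4] open 0.0436 tips 0.008 tilt [-0.23  0.09]
```

Contact is expected near e = -326. I'll move in with a small sideways correction, then push lightly.

```bash
python3 -m inch '[{"dp":[0.6,1.5,0.1],"angular":[0,0,0.9]},{"dp":[0.2,1.3,0.1],"angular":[0,0,0]},{"dp":[0.07,0.5,0],"angular":[0,0,0]},{"dp":[0.06,0.5,0],"angular":[0,0,0]},{"dp":[0.04,0.4,0],"angular":[0,0,0]}]'; python3 -c "
from h import *
st()"
```

```text
time: 18.02
eef_pos: [0.5913, -0.2803, 0.0411]
ee_rot: [[-0.993, 0.117, -0.001], [0.117, 0.993, -0.015], [-0.001, -0.015, -1.0]]
ft_force: [-8.4, -26.6, -2.4]
opening: 0.0433
t 18.025 tcp [ 591.3 -280.3   41.1] fence n,e -32.1 -323.8 yaw err -0.36 j6 -0.45 F [ -8.4 -26.6  -2.4] open 0.0433 tips 0.008 tilt [-0.04 -0.87]
```

```bash
python3 -m inch '[{"dp":[-0.15,-1.2,0],"angular":[0,0,0]},{"dp":[0,-0.5,5],"angular":[0,0,0]},{"dp":[-1,0,6],"angular":[0,0,0]},{"dp":[-4,-3,5],"angular":[0,0,0]},{"dp":[-4,-4,2],"angular":[0,0,0]}]'; python3 -m inch '[{"dp":[-3,-5,0],"angular":[0,0,0]},{"dp":[0,0,0],"angular":[0,0,0]},{"dp":[0,0,0],"angular":[0,0,0]}]'
python3 - <<'E'
from h import *
st();b=grab('side','d12');blocks(b)
d=np.load('pics/d0.npz');P=world(d); v=P[...,:2]*1000-C
m=(v@N>22)&(v@N<150)&(v@E<60)&(v@E>-400)&(P[...,2]>.03)
print('changed',(abs(b['range_z']-d['range_z'])[m]>.01).sum())
y=cv2.resize(b['pixels'][140:290,180:310],None,fx=4,fy=4,interpolation=cv2.INTER_CUBIC)
cv2.imwrite('pics/c12.png',y[:,:,::-1])
E
```

```text
time: 18.65
eef_pos: [0.5038, -0.3621, 0.2189]
ee_rot: [[-0.994, 0.11, -0.002], [0.11, 0.994, -0.014], [0.001, -0.014, -1.0]]
ft_force: [0.3, -0.6, -0.1]
opening: 0.0433
time: 19.02
eef_pos: [0.4712, -0.4158, 0.2225]
ee_rot: [[-0.994, 0.114, 0.002], [0.114, 0.993, -0.018], [-0.004, -0.018, -1.0]]
ft_force: [0.7, -0.5, 0.1]
opening: 0.0434
t 19.025 tcp [ 471.2 -415.8  222.5] fence n,e -136.4 -471.8 yaw err -0.17 j6 -0.74 F [ 0.7 -0.5  0.1] open 0.0434 tips 0.008 tilt [ 0.11 -1.03]
blk [ 615.4 -105.2] [293.3  81.9] 83.4 z 45.5 [ 214  169   79   92 2935] rgb [150 116  83]
changed 11
```

View pics/c12.png

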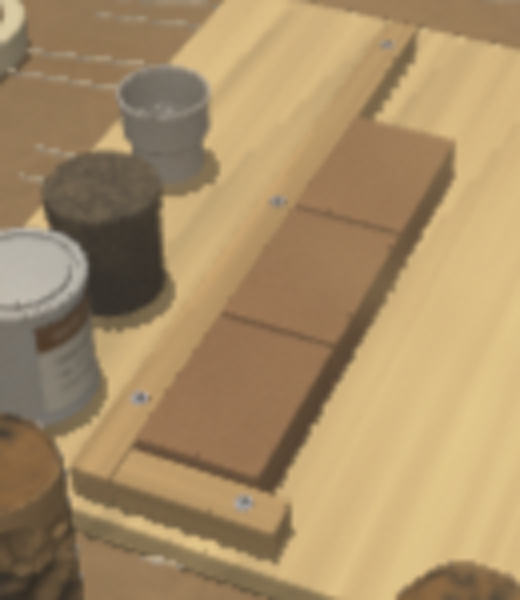

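The row is straight and closed. The seams at (285,330) and (345,215) are hairlines, and the front edges are in line. Handing in.

```bash
python3 -c "
from h import *
print(bot.hand_in())"
```

```text
the job is handed in; nothing more can be done
None
```

The three blocks now lie in one closed, straight row along the fence, and I handed the job in at about 19 s. I pushed each block square against the batten with both fingertips, then slid it along to the stop or the block before it, in the order A, B, C. After that I pressed each block against the batten once more and gave the row one last end push of about 28 N. Nothing was lifted.

**Row length:** it measured 290 to 293 mm against the nominal 291 mm. The end pushes stopped 97 mm apart to within 0.2 mm, which is one block length.

**Alignment:** the row lies within about 0.5° of my fit of the fence, and the seams show only as hairlines.

**Bystanders:** the depth pictures show the tin, pot and cup unmoved. Only 7 to 11 of the 2,100 to 2,750 pixels behind the fence changed.

**Checks that disagreed:**
- The two cameras differ by about 2 mm in height and up to 3 or 4 mm in x, so gaps under about 1 mm can't be excluded from pictures alone.
- The last side-view fit gave a row width of 82 mm. The fit before it gave 69 mm, and the picture shows the front edges in line. I took it as stray edge pixels and did not check further.

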